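# Stand the long kitchen tin on its heavy end

## Robot

A 7-joint arm with a two-finger parallel gripper is mounted at the origin on the work surface. World frame = base frame: x ahead of the robot, y to its left, z up, the work surface at z = 0. Lengths are in m, angles in rad, forces in N, time in s.
With the tool pointing down it reaches from about 0.35 to 0.9 m from the base axis. Payload 19.9 kg.
Tool frame: the origin (TCP) lies on the centre line of the jaws, within the pads' length; the fingertips stand 14 mm ahead of it and the grasp point (between the pads) lies 5 mm behind it; z points along the fingers, y is the line along which they close (so a half turn about z gives the same grasp; the last joint's range is limited). The gripper opens to 94 mm and grips with 3 to 60 N. Pads are 16 mm wide; open, the fingers measure 119 mm over their backs; the gripper's body (75 mm by 177 mm) begins 78 mm behind the grasp point.
Start: joints at [-1.218, 0.417, -0.01, 1.614, 0.005, 1.111, -0.053], TCP at [0.24, 0.577, 0.219] pointing down, gripper open.
Joint ranges: [-2.81, 2.81], [-0.39, 2.02], [-1.27, 1.25], [0.06, 2.57], [-1.19, 4.33], [0.19, 2], [-2.82, 2.82]. Speed limits (rad/s): [1.89, 1.89, 2.39, 2.39, 3.01, 3.01, 3.01].

## Interface

Orientations are given as [roll, pitch, yaw] about the fixed x, y, z axes, in that order (R = Rz(yaw) Ry(pitch) Rx(roll)).
In Python, from cell import env gives the robot as it stands.
- The arm moves only by the tool send_rows, never from a script. Its argument "series" is a list of rows, each a list of 7 numbers: the closure in counts, from 0 (fully open) to 255 (shut), then the shift along the tool's x, y, z in cm, then the turn, a rotation vector about the tool's x, y, z in rad. A call has 1 to 10 rows; each row shifts and turns the commanded pose from where the row before left it, along the tool's axes as they then stand; what a row does not reach is not made up. A row lasts 1/8 s, in which the tool goes at most 62.5 mm and 10.7 degrees, less where a joint would pass 70% of its speed; a pose out of reach is approached as far as the arm can. A call is refused whole if a number of a shift passes 6.25 or a number of a turn 0.188, either way. A call with a gripper value outside its range is refused whole. The fingers move at their own pace and stop on an object; "grip_force" is the grip in N (left out, the last holds). Time passes only in rows, so rows that do not move let the fingers close. It gives the time, the measured TCP pose, the force, the opening and the grip force at its end, in the units of the state.
- env.state(): the state, without advancing time (a new reading comes with each control period).
- env.get_image(name): name is "scene" or "top" or "wrist"; returns a dict with "color" (420x560x3 uint8, red, green, blue), "vertical_fov" (degrees; the focal length in pixels is half the picture's height over the tangent of half this angle, whatever the lens; pixels are square), "cx", "cy" (the principal point, pixels), "R" (3x3) and "t" (3): a world point X has camera coordinates R X + t; the wrist camera has in their place "hand_eye" (4x4, takes a point from camera to tool coordinates, whose origin is the TCP and whose axes are the flange's). Camera axes: x right, y down, z forward; pixel columns grow to the right and rows downward; lengths in m; the calibration is good to about 2 mm. A picture is of the moment at which its call begins: read the wrist's pose just before it. There is no depth.
- env.hand_in(): hands the job in; it is judged then, once.
The state is a dict: "t": time; "joint_positions": joint angles; "dq": joint speeds; "joint_efforts": joint torques, N m; "tool_pos": TCP position; "orientation": TCP orientation; "ft_force": force on the tool from outside, world axes, zero at the start; "moment": the same for the moment, N m; "finger_gap": opening from 0.0 (shut) to 1.0 (fully open); "grasp_force": force on a finger pad.
Only numpy, scipy, OpenCV 4.12 (cv2) and the standard library are available. Lean on these libraries where they do the work, as an engineer would, in place of code of your own. Each camera call takes 0.05 s, during which the arm holds its last target. There are 200 camera calls.

## Task

Of the two white tins with wooden-gripped handles, one end of the long one is packed with heavy kitchen-scale weights, but nothing on the outside shows which. Lift the long tin by its handle, see which end dips, and stand the tin upright on that heavy end near the middle of the round cork mat, then let go. Leave the short tin where it is.

Things in the scene. Friction and masses are not known exactly. Their poses are not given: they have to be found in the camera images.
- tin_centre (a point): Centre of the long tin: sealed white steel, 140 mm long (its x), 64 wide (y), 56 high (z), 0.45 to 0.8 kg, lying flat, z up, turned any way. Its +x and -x ends look alike; which is heavy is not told. Centre 28 mm above the worktop when lying, 70 mm above what it stands on when on end. Lifted by its handle, it dips the heavy end 50 degrees below level, to a stop; it needs 40 more to be upright.
- tin_bail (a joint): Long tin's handle, turning about the tin's y through its centre; 0 upright (start), stops at -0.87 (+x end dips) and +0.87 rad (-x end dips). Wooden grip bar, flat sides, 14 mm (along x) x 84 (y) x 18 high, its middle 100 mm above the tin's centre: grasp across the 14 mm. Then leaning the held bar 40 degrees from upright, to the dipped end's side, brings the hanging tin upright.
- mat_centre (a point): Centre of the top of a round cork mat, 180 mm in diameter, 4 mm thick, fixed flat on the worktop (z up); its turn means nothing.
- short_tin_centre (a point): Centre of the other, short white tin: 90 mm long (x), 64 mm wide (y), 56 mm high, with a like handle that stands fixed upright (grip bar 100 mm above this centre). To be left where it is.
Things that resemble listed ones, but are neither listed nor needed, are in the scene too. Leave any black or green look-alike of the part that bears tin_centre alone.

How it is judged:
By the outcome, as a careful person would: the job done as asked, in the order asked, and still so for the second after the job is handed in, with the robot touching nothing.
It also fails if it takes over 42 s, if anything falls off the work surface, if the arm or the gripper's body presses on something with over 40 N, if the wrist force passes 120 N, or if a joint passes its speed limit or range.

## Working session

There is one attempt and no reset: what is moved stays moved. The work goes in short steps, Python scripts to look and compute and a tool call to move; the robot and the scene stay as the last step left them, time stands still between calls to the robot, and variables do not carry over. Pictures are saved under pics/ and viewed, at most 10 in all, crops included, and the job is handed in when it is done.

Besides the shell and the picture viewer there is one more tool, called after "Request:" as name([rows], argument=value, ...), one row to a line, values as JSON. send_rows: Moves the arm, as the interface text tells. Its arguments: {"type":"object","properties":{"series":{"type":"array","items":{"type":"array","items":{"type":"number"}}},"grip_force":{"type":"number"}},"required":["series"]}

```bash
mkdir -p pics; ls
python3 - <<'E'
from cell import env
import cv2,pickle,numpy as np
s=env.state();print(s)
d={n:env.get_image(n) for n in("scene","top")}
pickle.dump(d,open("d0.pkl","wb"))
for n in d:
    cv2.imwrite(f"pics/{n}0.png",d[n]["color"][:,:,::-1])
    print(n,{k:np.round(v,3).tolist() for k,v in d[n].items() if k!="color"})
E
```

```text
pics
{'t': 0.0, 'joint_positions': array([-1.21749242,  0.41798093, -0.01029593,  1.61416397,  0.00469697,
        1.11069283, -0.05297045]), 'dq': array([-0.00174571, -0.00161359,  0.00037659,  0.0001721 , -0.00070405,
        0.00030093,  0.00097439]), 'joint_efforts': array([-9.67350970e-04, -8.51240087e+01,  6.38551991e-01, -4.26006567e+01,
       -4.87880025e-02,  1.85725233e-02,  1.28717247e-04]), 'tool_pos': array([0.24026877, 0.57658569, 0.21882525]), 'orientation': array([-3.14037471e+00,  9.13507128e-05,  2.74681874e+00]), 'ft_force': array([ 0.29352285, -0.38194401,  0.0652114 ]), 'moment': array([ 0.01033732, -0.03567873,  0.01532358]), 'grasp_force': 0.0, 'finger_gap': 0.9998406131148898}
scene {'vertical_fov': 44.35, 'cx': 295.413, 'cy': 204.998, 'R': [[-0.513, 0.858, -0.014], [0.621, 0.359, -0.697], [-0.593, -0.366, -0.717]], 't': [0.292, -0.237, 1.334]}
top {'vertical_fov': 48.6, 'cx': 274.093, 'cy': 205.34, 'R': [[0.015, -1.0, -0.008], [-0.986, -0.014, -0.163], [0.163, 0.01, -0.987]], 't': [-0.055, 0.498, 1.173]}
```

View pics/top0.png

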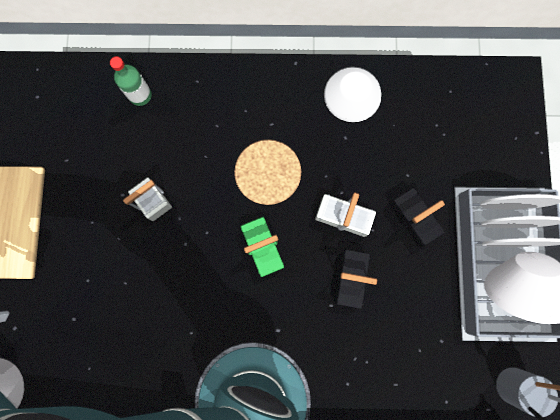

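View pics/scene0.png

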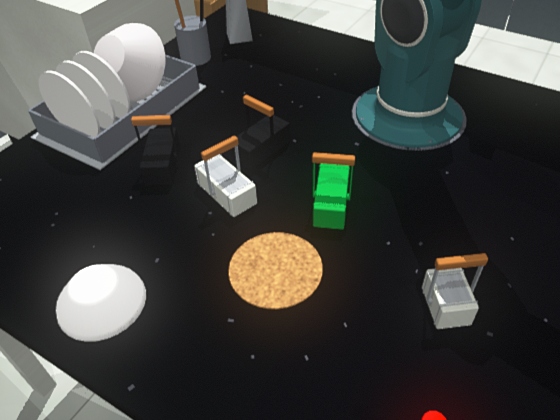

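Top view: the white tins are at (346,214) and (150,200). The black look-alikes are at (353,280) and (420,215), the green one at (262,246) and the mat at (268,172). (346,214) is more elongated, so I take it as the long tin. I'll measure both and check with a crop.

```bash
cat > h.py <<'E'
import numpy as np,cv2
def ray(im,uv):
    f=im["color"].shape[0]/2/np.tan(np.radians(im["vertical_fov"])/2)
    d=np.array([(uv[0]-im["cx"])/f,(uv[1]-im["cy"])/f,1.])
    R=np.array(im["R"]);return -R.T@np.array(im["t"]),R.T@d
def onz(im,uv,z):
    c,d=ray(im,uv);return c+d*(z-c[2])/d[2]
def mask(im,kind):
    h=cv2.cvtColor(im["color"],cv2.COLOR_RGB2HSV)
    if kind=="white":return cv2.inRange(h,(0,0,90),(179,60,255))
    return cv2.inRange(h,(5,110,80),(20,255,255))
def blob(m,uv,r=45):
    n,l,st,c=cv2.connectedComponentsWithStats(m)
    i=min((j for j in range(1,n) if st[j,4]>25),key=lambda j:np.hypot(*(c[j]-uv)))
    ys,xs=np.where(l==i);return np.c_[xs,ys].astype(np.float32)
def rect(P):
    return cv2.minAreaRect((P[:,:2]*1000).astype(np.float32))
E
python3 - <<'E'
import pickle;from h import *
d=pickle.load(open("d0.pkl","rb"));t=d["top"];s=d["scene"]
for nm,w,b in(("long",(346,214),(351,210)),("short",(150,200),(140,191))):
    m=cv2.morphologyEx(mask(t,"white"),cv2.MORPH_CLOSE,np.ones((7,7)))
    print(nm,"body",rect(np.array([onz(t,p,.056) for p in blob(m,w)])))
    print(nm,"bar",rect(np.array([onz(t,p,.137) for p in blob(mask(t,"wood"),b)])))
for b in((220,147),(461,261)):
    print("scene bar",rect(np.array([onz(s,p,.128) for p in blob(mask(s,"wood"),b)])))
print("mat",rect(np.array([onz(t,p,.004) for p in blob(mask(t,"wood"),(268,172))])), cv2.countNonZero(mask(t,"wood")))
m=cv2.inRange(cv2.cvtColor(t["color"],cv2.COLOR_RGB2HSV),(5,60,80),(25,255,255));m=cv2.morphologyEx(m,cv2.MORPH_CLOSE,np.ones((5,5)))
print("mat",rect(np.array([onz(t,p,.004) for p in blob(m,(268,172))])))
c=t["color"][150:320,100:450,::-1];cv2.imwrite("pics/crop0.png",cv2.resize(c,None,fx=2.25,fy=2.25,interpolation=cv2.INTER_CUBIC))
E
```

```text
long body ((476.54241943359375, -236.07363891601562), (150.60980224609375, 89.58251190185547), 68.26676940917969)
long bar ((476.692626953125, -233.3588409423828), (15.08513069152832, 84.85649871826172), 72.00411987304688)
short body ((505.7441711425781, 278.3388671875), (104.50835418701172, 85.53028869628906), 39.2486686706543)
short bar ((511.30841064453125, 279.86737060546875), (17.505245208740234, 84.22029876708984), 39.119441986083984)
scene bar ((472.1304931640625, -234.4501190185547), (32.20692443847656, 92.09170532226562), 70.9300308227539)
scene bar ((510.1121826171875, 279.9569091796875), (24.816986083984375, 89.40218353271484), 36.88446807861328)
mat ((402.013427734375, -13.376853942871094), (16.383544921875, 94.99727630615234), 23.335613250732422) 1181
mat ((598.2046508789062, -27.99573516845703), (180.81021118164062, 181.38809204101562), 72.35553741455078)
```

View pics/crop0.png

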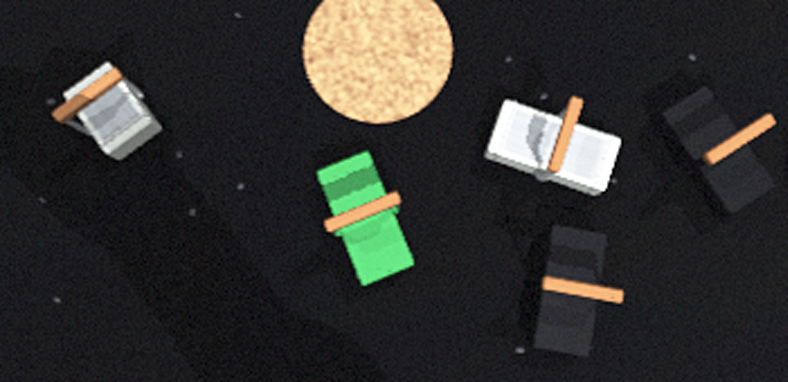

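The crop shows the long white tin at crop (553,146), with its body about 140×64 mm. The short one is at (110,108), the black ones at (717,150) and (570,290), and the green one at (365,218). The long tin is at about (0.476, -0.234), its axis at about 71°. The mat is at (0.598, -0.028) with a 181 mm diameter, which matches. Setting out.

Request:
send_rows([
  [0,-3.3,-4.1,0,0,0,0],
  [0,-3.3,-4.1,0,0,0,0],
  [0,-3.3,-4.1,0,0,0,0],
  [0,-3.3,-4.1,0,0,0,0],
  [0,-3.3,-4.1,0,0,0,0],
  [0,-3.3,-4.1,0,0,0,0],
  [0,-3.3,-4.1,0,0,0,0],
  [0,-3.3,-4.1,0,0,0,0],
  [0,-3.3,-4.1,0,0,0,0],
  [0,-3.3,-4.1,0,0,0,0],
], grip_force=30)

```text
t: 1.35
tool_pos: [0.3874, 0.0698, 0.2195]
orientation: [3.141, 0.0, 2.747]
ft_force: [1.3, 0.4, -0.7]
finger_gap: 1.001
grasp_force: 0.0
```

Request:
send_rows([
  [0,-3.3,-4.1,0,0,0,0],
  [0,-3.3,-4.1,0,0,0,0],
  [0,-3.3,-4.1,0,0,0,0],
  [0,-3.3,-4.1,0,0,0,0],
  [0,-3.3,-4.1,0,0,0,0],
  [0,-3.3,-4.1,0,0,0,0],
  [0,0,0,0,0,0,-0.08],
  [0,0,0,0,0,0,0],
  [0,0,0,0,0,0,0],
])

```text
t: 2.48
tool_pos: [0.4754, -0.2311, 0.2194]
orientation: [3.141, -0.0, 2.826]
ft_force: [-0.2, 0.0, -0.5]
finger_gap: 1.0
grasp_force: 0.0
```

```bash
cat >> h.py <<'E'
from scipy.spatial.transform import Rotation as Ro
def wrist(env):
    s=env.state();im=env.get_image("wrist")
    T=np.eye(4);T[:3,:3]=Ro.from_euler("xyz",s["orientation"]).as_matrix();T[:3,3]=s["tool_pos"]
    C=np.linalg.inv(T@np.array(im["hand_eye"]));im["R"]=C[:3,:3];im["t"]=C[:3,3];return s,im
def pix(im,X):
    f=im["color"].shape[0]/2/np.tan(np.radians(im["vertical_fov"])/2)
    c=np.array(im["R"])@X+np.array(im["t"]);return f*c[:2]/c[2]+[im["cx"],im["cy"]]
E
python3 - <<'E'
from cell import env
from h import *
s,w=wrist(env)
print(s["t"],s["tool_pos"],s["orientation"],s["joint_positions"].round(3))
cv2.imwrite("pics/w1.png",w["color"][:,:,::-1])
print("pred bar px",pix(w,np.array([.4765,-.2335,.137])))
m=mask(w,"wood");n,l,st,c=cv2.connectedComponentsWithStats(m)
for i in range(1,n):
    if st[i,4]>200:
        ys,xs=np.where(l==i);print(c[i],st[i],rect(np.array([onz(w,p,.137) for p in np.c_[xs,ys]])))
E
```

```text
2.475 [ 0.47540437 -0.23108401  0.21944365] [ 3.14127729e+00 -1.54976817e-04  2.82585108e+00] [-0.162  0.289  0.666  1.871 -0.205  1.05   1.842]
pred bar px [273.66341908 219.21594204]
[176.04649232  15.06475716] [ 117    0  122   35 2409] ((312.53802490234375, -249.8192138671875), (84.19001770019531, 17.761215209960938), 80.39723205566406)
[503.71115746  29.61366006] [ 461    0   96   65 1918] ((392.5617980957031, -33.957969665527344), (16.896238327026367, 68.8702392578125), 22.818153381347656)
[271.86641791 215.46716418] [ 263  164   18   99 1340] ((472.65704345703125, -233.83079528808594), (14.41627025604248, 83.72989654541016), 71.3094482421875)
[ 82.31750742 259.18694362] [  54  233   53   52 1011] ((461.56854248046875, -402.8768310546875), (16.720548629760742, 64.38114166259766), 32.93491744995117)
```

View pics/w1.png

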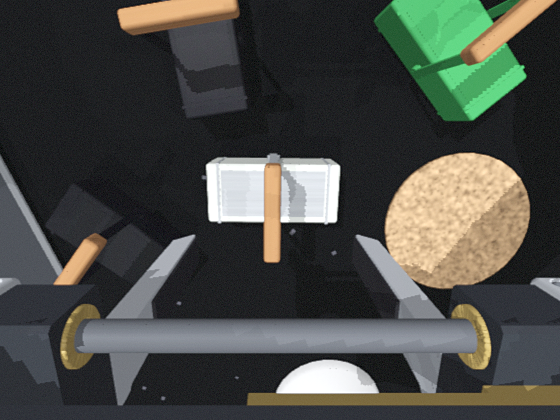

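The wrist view shows the long white tin at (273,190) with its bar at (272,213), between the open jaws. The ray gives (0.473, -0.234), which agrees. Descending and grasping.

Request:
send_rows([
  [0,0,0.1,3.2,0,0,0],
  [0,0,0,3.2,0,0,0],
  [0,0,0,3.2,0,0,0],
  [0,0,0,0,0,0,0],
  [255,0,0,0,0,0,0],
  [255,0,0,0,0,0,0],
  [255,0,0,0,0,0,0],
  [255,0,0,0,0,0,0],
  [255,0,0,0,0,0,0],
  [255,0,0,0,0,0,0],
], grip_force=60)

```text
t: 3.78
tool_pos: [0.4758, -0.2308, 0.1235]
orientation: [-3.141, 0.0, 2.827]
ft_force: [0.3, 0.4, 0.4]
finger_gap: 0.396
grasp_force: 0.0
```

Request:
send_rows([
  [255,0,0,0,0,0,0],
  [255,0,0,0,0,0,0],
  [255,0,0,0,0,0,0],
  [255,0,0,0,0,0,0],
  [255,0,0,0,0,0,0],
  [255,0,0,0,0,0,0],
])

```text
t: 4.53
tool_pos: [0.4758, -0.2309, 0.1235]
orientation: [-3.141, 0.0, 2.827]
ft_force: [-0.2, -1.8, -0.3]
finger_gap: 0.147
grasp_force: 60.0
```

Gripped at 0.147 × 94 = 13.8 mm, which matches the bar. Lifting.

Request:
send_rows([
  [255,0,0,-1,0,0,0],
  [255,0,0,-2,0,0,0],
  [255,0,0,-2,0,0,0],
  [255,0,0,-2.5,0,0,0],
  [255,0,0,-2.5,0,0,0],
  [255,0,0,-2.5,0,0,0],
  [255,0,0,-2.5,0,0,0],
  [255,0,0,-1,0,0,0],
  [255,0,0,0,0,0,0],
  [255,0,0,0,0,0,0],
])

```text
t: 5.78
tool_pos: [0.4754, -0.2305, 0.2826]
orientation: [-3.141, -0.001, 2.827]
ft_force: [0.2, 0.3, -4.7]
finger_gap: 0.144
grasp_force: 60.0
```

Run:
```python
from cell import env
from h import *
s,w=wrist(env);sc=env.get_image("scene")
print(s["t"],s["tool_pos"],s["orientation"],s["joint_positions"].round(3),s["ft_force"],s["moment"],s["finger_gap"])
p=s["tool_pos"]
for k in(-1,1):
    X=p+[k*.07*.31,k*.07*.95,-.095];print(k,"scene px",pix(sc,X))
a=cv2.resize(w["color"],(400,300));b=sc["color"][60:300,120:440];b=cv2.resize(b,(400,300))
cv2.imwrite("pics/l1.png",np.hstack([a,b])[:,:,::-1])
```

```text
5.775 [ 0.47537766 -0.23047238  0.28257468] [-3.14146680e+00 -1.35777271e-03  2.82689841e+00] [-0.196  0.221  0.691  1.793 -0.151  1.182  1.796] [ 0.17240995  0.32182825 -4.72084248] [-0.05341924  0.03509745 -0.02584669] 0.1438607769053587
-1 scene px [197.18480704 109.52131553]
1 scene px [238.69954742 142.05404171]
```

View pics/l1.png

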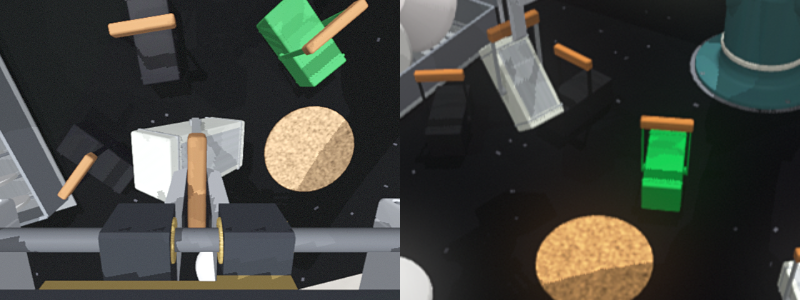

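The wrist view (left) shows the tin's left end at (165,160) large and near, and its right end at (240,148) small and far. The scene view (right) shows the +y end down at (540,125). So the end on the +tool-y side, toward the mat, is heavy. Carrying it over the mat, then leaning +0.7 about tool x.

Request:
send_rows([
  [255,-0.2,1.5,0,0,0,0],
  [255,-0.6,3,0,0,0,0],
  [255,-0.7,3.5,0,0,0,0],
  [255,-0.7,3.5,0,0,0,0],
  [255,-0.7,3.5,0,0,0,0],
  [255,-0.7,3.5,0,0,0,0],
  [255,-0.7,3.5,0,0,0,0],
  [255,-0.6,3.5,0,0,0,0],
  [255,-0.4,2.5,0,0,0,0],
  [255,-0.2,1.5,0,0,0,0],
])

```text
t: 7.12
tool_pos: [0.6197, 0.0343, 0.2831]
orientation: [-3.141, -0.001, 2.828]
ft_force: [0.2, -0.2, -5.5]
finger_gap: 0.147
grasp_force: 60.0
```

Request:
send_rows([
  [255,0,0,0,0.05,0,0],
  [255,0,0,0,0.1,0,0],
  [255,0,0,0,0.1,0,0],
  [255,0,0,0,0.1,0,0],
  [255,0,0,0,0.1,0,0],
  [255,0,0,0,0.1,0,0],
  [255,0,0,0,0.1,0,0],
  [255,0,0,0,0.06,0,0],
  [255,0,0,0,0,0,0],
  [255,0,0,0,0,0,0],
])

```text
t: 8.38
tool_pos: [0.6195, 0.032, 0.2839]
orientation: [-2.433, 0.001, 2.826]
ft_force: [0.7, -1.0, -4.8]
finger_gap: 0.141
grasp_force: 60.0
```

Run:
```python
from cell import env
from h import *
s,w=wrist(env);sc=env.get_image("scene");t=env.get_image("top")
R=Ro.from_euler("xyz",s["orientation"]).as_matrix()
print(s["t"],s["tool_pos"],"\n",R.round(3),s["joint_positions"].round(3),s["ft_force"].round(1),s["moment"].round(2),s["finger_gap"])
g=s["tool_pos"]-.005*R[:,2]; print("tilt",np.degrees(np.arccos(-R[2,2])),"pred centre",g+.1*R[:,2])
b=sc["color"][70:340,150:450];b=cv2.resize(b,(400,360));a=cv2.resize(t["color"][80:260,180:380],(400,360))
cv2.imwrite("pics/l2.png",np.hstack([a,b])[:,:,::-1])
```

```text
8.375 [0.61948676 0.03196309 0.28394585] 
 [[-0.95   0.237 -0.202]
 [ 0.311  0.722 -0.618]
 [-0.001 -0.65  -0.76 ]] [-0.762  0.684  0.651  1.367  0.225  1.552  1.053] [ 0.7 -1.  -4.8] [ 1.56 -0.54 -0.02] 0.14113373270655344
tilt 40.574604064148254 pred centre [ 0.60033877 -0.02678683  0.21178768]
```

View pics/l2.png

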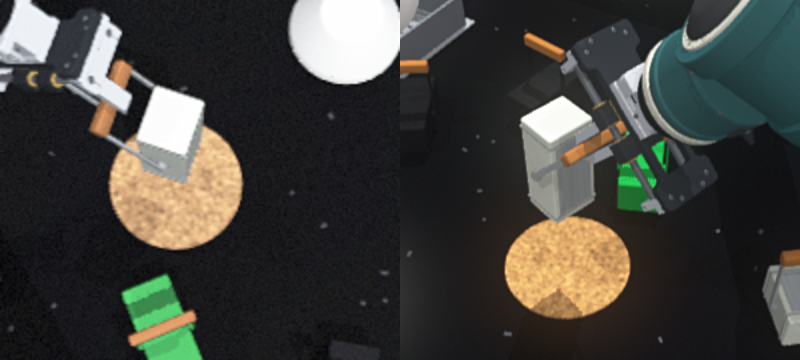

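Both views show the tin hanging upright: in the scene crop its top is at (560,120) and its foot at (560,215). It hangs over the mat, with a predicted centre of (0.600, -0.027). Lowering about 13 cm along world-down, which is tool (0, 0.65, 0.76).

Request:
send_rows([
  [255,0,0.65,0.76,0,0,0],
  [255,0,1.3,1.52,0,0,0],
  [255,0,1.3,1.52,0,0,0],
  [255,0,1.3,1.52,0,0,0],
  [255,0,1.3,1.52,0,0,0],
  [255,0,1.3,1.52,0,0,0],
  [255,0,0.65,0.76,0,0,0],
  [255,0,0.33,0.38,0,0,0],
  [255,0,0,0,0,0,0],
])

```text
t: 9.65
tool_pos: [0.6195, 0.0324, 0.1586]
orientation: [-2.432, 0.0, 2.827]
ft_force: [-1.0, -0.4, -4.3]
finger_gap: 0.144
grasp_force: 60.0
```

Run:
```python
from cell import env
from h import *
s,w=wrist(env);sc=env.get_image("scene");t=env.get_image("top")
R=Ro.from_euler("xyz",s["orientation"]).as_matrix()
g=s["tool_pos"]-.005*R[:,2]; print(s["t"],"pred centre",g+.1*R[:,2],s["ft_force"],R.T@[0,0,-1])
m=cv2.morphologyEx(mask(t,"white"),cv2.MORPH_OPEN,np.ones((3,3)))
z=(g+.1*R[:,2])[2]+.07;P=blob(m,pix(t,g+.1*R[:,2]+[0,0,.07]));print("top face",rect(np.array([onz(t,p,z) for p in P])))
b=sc["color"][100:310,170:380];cv2.imwrite("pics/l3.png",cv2.resize(b,(580,580),interpolation=cv2.INTER_CUBIC)[:,:,::-1])
```

```text
9.65 pred centre [ 0.60030215 -0.0264515   0.08651903] [-1.01664286 -0.4391807  -4.33391841] [2.94349181e-04 6.51842559e-01 7.58354266e-01]
top face ((588.0465698242188, -27.150978088378906), (68.67193603515625, 91.01216125488281), 71.98002624511719)
```

View pics/l3.png

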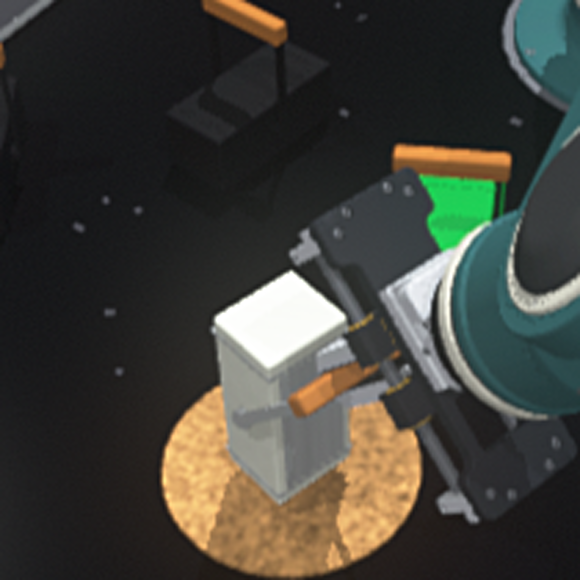

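The crop shows the tin upright (top at (280,322), foot at (285,490)), about 12 mm above the mat. Setting it down in small steps.

Request:
send_rows([
  [255,0,0.26,0.3,0,0,0],
  [255,0,0.26,0.3,0,0,0],
  [255,0,0.13,0.15,0,0,0],
  [255,0,0.07,0.08,0,0,0],
  [255,0,0,0,0,0,0],
])

```text
t: 10.42
tool_pos: [0.6193, 0.0325, 0.1474]
orientation: [-2.431, 0.0, 2.827]
ft_force: [-0.4, -0.5, -5.5]
finger_gap: 0.14
grasp_force: 60.0
```

Request:
send_rows([
  [255,0,0.07,0.08,0,0,0],
  [255,0,0,0,0,0,0],
  [255,0,0,0,0,0,0],
])

```text
t: 10.8
tool_pos: [0.6194, 0.0325, 0.1464]
orientation: [-2.432, 0.0, 2.827]
ft_force: [-0.9, 0.4, -4.9]
finger_gap: 0.143
grasp_force: 60.0
```

Request:
send_rows([
  [255,0,0.07,0.08,0,0,0],
  [255,0,0,0,0,0,0],
  [255,0,0,0,0,0,0],
])

```text
t: 11.18
tool_pos: [0.6196, 0.0326, 0.1456]
orientation: [-2.432, 0.001, 2.827]
ft_force: [1.0, 1.4, 1.6]
finger_gap: 0.146
grasp_force: 60.0
```

Request:
send_rows([
  [255,0,0.07,0.08,0,0,0],
  [255,0,0,0,0,0,0],
  [255,0,0,0,0,0,0],
])

```text
t: 11.55
tool_pos: [0.6199, 0.0327, 0.1452]
orientation: [-2.432, 0.001, 2.827]
ft_force: [1.6, 4.9, 9.6]
finger_gap: 0.139
grasp_force: 60.0
```

Request:
send_rows([
  [255,0,-0.07,-0.08,0,0,0],
  [255,0,0,0,0,0,0],
  [205,0,0,0,0,0,0],
  [205,0,0,0,0,0,0],
  [205,0,0,0,0,0,0],
  [205,0,0,0,0,0,0],
])

```text
t: 12.3
tool_pos: [0.6193, 0.0324, 0.1453]
orientation: [-2.431, -0.0, 2.827]
ft_force: [0.3, 0.6, 0.2]
finger_gap: 0.199
grasp_force: 0.1
```

Request:
send_rows([
  [180,0,0,0,0,0,0],
  [170,0,0,0,0,0,0],
  [160,0,0,0,0,0,0],
  [150,0,0,0,0,0,0],
  [150,0,0,0,0,0,0],
  [150,0,0,0,0,0,0],
])

```text
t: 13.05
tool_pos: [0.6193, 0.0325, 0.1453]
orientation: [-2.432, 0.0, 2.827]
ft_force: [0.1, 0.3, -0.2]
finger_gap: 0.412
grasp_force: 0.1
```

Run:
```python
from cell import env
from h import *
s,w=wrist(env);sc=env.get_image("scene");print(s["t"],s["ft_force"],s["finger_gap"])
b=cv2.resize(sc["color"][100:310,170:380],(400,400));a=cv2.resize(w["color"][:,70:490],(400,400))
cv2.imwrite("pics/l4.png",np.hstack([a,b])[:,:,::-1])
```

```text
13.05 [ 0.05445635  0.34354372 -0.15354607] 0.4120760941340917
```

View pics/l4.png

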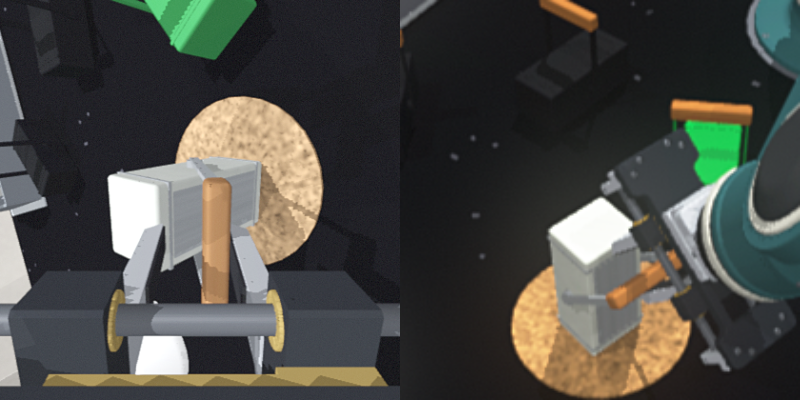

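The tin stands on the mat (scene crop (595,275)) and the bar rests on the lower finger (wrist crop (215,240)). The free handle could swing down hard, so I'll ease it down along its arc on that finger, then withdraw along the tool axis.

Request:
send_rows([
  [150,0,0.6,0.05,0,0,0],
  [150,0,1.2,0.2,0,0,0],
  [150,0,1.2,0.35,0,0,0],
  [150,0,1.1,0.4,0,0,0],
  [150,0,0.9,0.4,0,0,0],
  [150,0,0.7,0.55,0,0,0],
  [150,0,0.7,0.55,0,0,0],
  [150,0,0.7,0.6,0,0,0],
  [150,0,0,0,0,0,0],
])

```text
t: 14.28
tool_pos: [0.6295, 0.0646, 0.0748]
orientation: [-2.431, -0.001, 2.827]
ft_force: [0.0, 1.4, -1.4]
finger_gap: 0.411
grasp_force: 0.7
```

Run:
```python
from cell import env
from h import *
s,w=wrist(env);sc=env.get_image("scene");print(s["t"],s["tool_pos"],s["ft_force"],s["finger_gap"],s["joint_positions"].round(2))
b=cv2.resize(sc["color"][100:310,170:380],(400,400));a=cv2.resize(w["color"][:,70:490],(400,400))
cv2.imwrite("pics/l5.png",np.hstack([a,b])[:,:,::-1])
```

```text
14.275 [0.62949964 0.06459773 0.07477353] [ 0.04008299  1.44652917 -1.38938826] 0.4105326854867804 [-0.74  0.94  0.56  1.42  0.13  1.3   0.91]
```

View pics/l5.png

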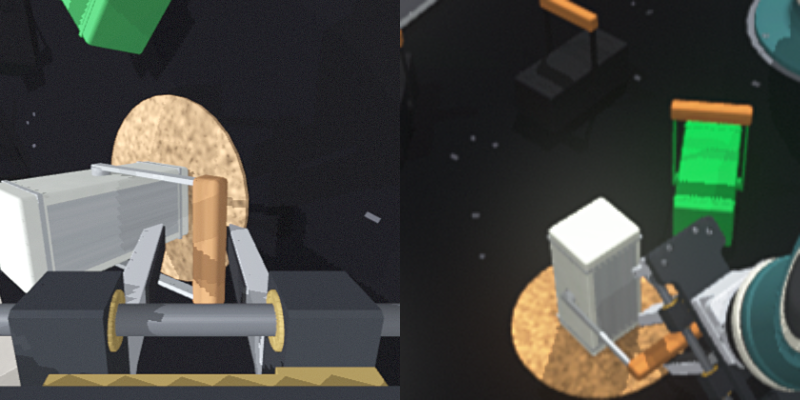

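The tin is still upright at scene crop (595,275), and the bar is about level on the lower finger at (660,350). I'll go 2 cm lower to shorten the last drop, then slide out along the tool axis.

Request:
send_rows([
  [150,0,0.4,0.5,0,0,0],
  [150,0,0.4,0.5,0,0,0],
  [150,0,0.4,0.5,0,0,0],
  [150,0,0,0,0,0,0],
  [150,0,0,0,0,0,0],
])

```text
t: 15.0
tool_pos: [0.6296, 0.0638, 0.0564]
orientation: [-2.432, 0.0, 2.827]
ft_force: [0.4, -0.2, 1.0]
finger_gap: 0.411
grasp_force: 0.0
```

Request:
send_rows([
  [150,0,0,-0.5,0,0,0],
  [150,0,0,-0.8,0,0,0],
  [150,0,0,-0.8,0,0,0],
  [150,0,0,-0.8,0,0,0],
  [150,0,0,-0.8,0,0,0],
  [150,0,0,-0.8,0,0,0],
  [150,0,0,-1,0,0,0],
  [150,0,0,-2,0,0,0],
  [150,0,0,-3,0,0,0],
  [150,0,0,-3,0,0,0],
])

```text
t: 16.25
tool_pos: [0.6569, 0.1483, 0.1598]
orientation: [-2.431, -0.0, 2.827]
ft_force: [0.4, -0.1, -0.2]
finger_gap: 0.415
grasp_force: 0.0
```

Run:
```python
from cell import env
from h import *
s,w=wrist(env);sc=env.get_image("scene");print(s["t"],s["tool_pos"],s["ft_force"],s["finger_gap"])
b=cv2.resize(sc["color"][100:310,170:380],(400,400));a=cv2.resize(w["color"][:,70:490],(400,400))
cv2.imwrite("pics/l6.png",np.hstack([a,b])[:,:,::-1])
```

```text
16.25 [0.65692035 0.14828439 0.1597721 ] [ 0.41285047 -0.05559426 -0.23670735] 0.4154823163603238
```

View pics/l6.png

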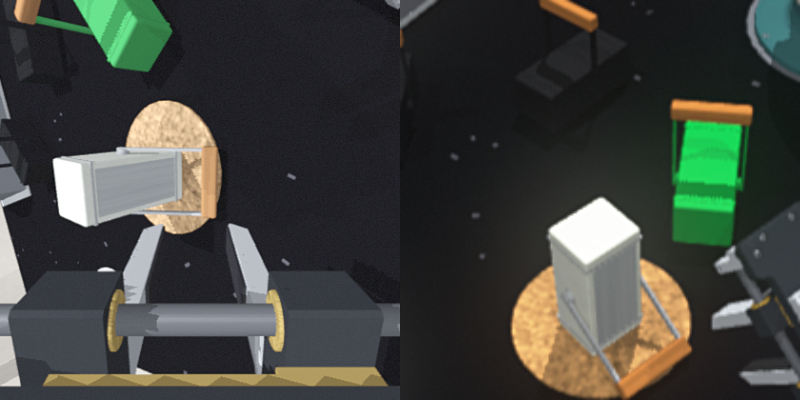

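The tin stands upright near the middle of the mat (scene crop (595,275)), with the bar lying down at (655,368) and the gripper clear. Backing off a little more, then handing in.

Request:
send_rows([
  [0,0,0,-3,0,0,0],
  [0,0,0,-2,0,0,0],
  [0,0,0,0,0,0,0],
  [0,0,0,0,0,0,0],
  [0,0,0,0,0,0,0],
])

```text
t: 16.98
tool_pos: [0.6665, 0.1777, 0.1959]
orientation: [-2.431, -0.001, 2.826]
ft_force: [0.4, 0.3, 0.6]
finger_gap: 0.907
grasp_force: 0.0
```

```bash
python3 -c "
from cell import env
print(env.hand_in())"
```

```text
the job is handed in; nothing more can be done
None
```

I stood the long tin upright on its heavy end (the end that dipped when lifted), near the middle of the cork mat, released it with the gripper clear, and handed the job in at about 17 s; the short tin was not touched, and no verdict came back.

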